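# Load a patient's blood tubes into the tube labeller's gravity-feed chute in drawing order

## Task

Load the three blood tubes lying on the bench into the labeller's sloping feed chute one after another, so that they roll down under the clear cover and wait at the stop in drawing order: the short tube first (lowest), the middle-length one behind it, the long thick one last. Every tube must lie across both rails with its cap towards the far side of the chute, away from the robot. Set the tubes in without dropping them, and leave the rack, bottle, carton and phone where they are.

Things in the scene. Friction and masses are not known exactly. Their poses are not given: they have to be found in the camera images.
- short_tube_mid (a point): The short slim blood tube: clear glass 13 mm across, white paper band, round bottom, purple cap 16 mm across; 80 mm long: 62 mm bare glass, 18 mm cap. Starts lying on the bench at any yaw, on its bottom and cap rim; 10 to 30 g, balances about 9 mm capwards of the point, rolls easily. Point: on the axis, half-way along the bare glass (31 mm from bottom and cap rim); x runs along the tube to the cap.
- short_tube_cap (a point): Centre of the outer (top) face of the short tube's cap; x points out of the cap along the tube.
- middle_tube_mid (a point): The middle-length slim blood tube: clear glass 13 mm across, white paper band, round bottom, purple cap 16 mm across; 105 mm long: 87 mm bare glass, 18 mm cap. Starts lying on the bench at any yaw, on its bottom and cap rim; 10 to 30 g, balances about 9 mm capwards of the point, rolls easily. Point: on the axis, half-way along the bare glass (43.5 mm from bottom and cap rim); x runs along the tube to the cap.
- middle_tube_cap (a point): Centre of the outer (top) face of the middle tube's cap; x points out of the cap along the tube.
- long_tube_mid (a point): The long and thicker blood tube: clear glass 16 mm across, white paper band, round bottom, purple cap 19 mm across; 131 mm long: 111 mm bare glass, 20 mm cap. Starts lying on the bench at any yaw, on its bottom and cap rim; 10 to 30 g, balances about 9 mm capwards of the point, rolls easily. Point: on the axis, half-way along the bare glass (55.5 mm from bottom and cap rim); x runs along the tube to the cap.
- long_tube_cap (a point): Centre of the outer (top) face of the long tube's cap; x points out of the cap along the tube.
- chute: Feed chute fixed to the labeller; stands elsewhere and at another yaw each time. Tubes lie across its two steel rails and roll down to the stop by themselves. Origin: on the rails' tops at the stop, midway between them, 60 mm above the bench. y up the slope (18 deg above level), z square to the slope, upwards, x level across the chute; +x is its far side, where the caps go. Lengths below in these axes.
- chute_mouth (a point): Centre of the chute's open part, at y = 155 mm, on the level of the rails' tops. The chute is open above from y = 106 to 205 mm; lower down a fixed clear cover roofs it, 26 to 29 mm above the rails. Rails 5 mm wide, middles at x = -22 and +22 mm, y = 0 to 205 mm; between them 39 mm is free, down to a floor 16 mm below their tops. Side walls: inner faces at x = -82 and +82 mm, 26 mm above the rails.
- labeller_top (a point): The tube labeller: cream bench machine 250 x 240 mm, 225 mm high (305 mm with the label reel on top), fixed at the low end of the chute, from 12 to 252 mm beyond the stop. Point: centre of its housing's top face.
- rack_mid (a point): Bystander: white foam rack 110 x 210 x 35 mm full of standing capped tubes, 88 mm high with them. Point at its centre, 45 mm up; y along its length.
- bottle_mid (a point): Bystander: standing hand-sanitiser pump bottle, 50 mm across, 155 mm high with its pump. Point on its axis, 75 mm up.
- carton_mid (a point): Bystander: carton 75 x 115 x 60 mm (white with blue bands). Point at its centre, 30 mm up; y along its length.
- phone_mid (a point): Bystander: phone lying flat, 72 x 148 x 10 mm. Point at its centre, 5 mm up; y along its length.
Things that resemble listed ones, but are neither listed nor needed, are in the scene too. Leave any green look-alike of the part that bears middle_tube_mid alone. What is shaped like the part that bears long_tube_mid but yellow is not meant.

How it is judged:
On the way, in this order (a step that is already met when the one before it is completed fails the run):
1. the short tube lies against the chute's stop, cap on the far side (y of short_tube_mid in the frame of chute between -0.002 and 0.0135 m and z of short_tube_mid in the frame of chute between 0.002 and 0.014 m and x of short_tube_mid in the frame of chute between -0.03 and 0.03 m and x of short_tube_cap in the frame of chute above 0.02 m and angle between the x axis of short_tube_mid and the x axis of chute, either way round below 0.3 rad), for 0.2 s.
2. the middle-length tube has rolled down behind the short one (all of step 1 and y of middle_tube_mid in the frame of chute between 0.0135 and 0.0285 m and z of middle_tube_mid in the frame of chute between 0.002 and 0.014 m and x of middle_tube_mid in the frame of chute between -0.03 and 0.03 m and x of middle_tube_cap in the frame of chute above 0.02 m and angle between the x axis of middle_tube_mid and the x axis of chute, either way round below 0.3 rad), for 0.2 s.
3. the long tube has rolled down behind the middle one (all of step 2 and y of long_tube_mid in the frame of chute between 0.0285 and 0.046 m and z of long_tube_mid in the frame of chute between 0.002 and 0.014 m and x of long_tube_mid in the frame of chute between -0.03 and 0.03 m and x of long_tube_cap in the frame of chute above 0.02 m and angle between the x axis of long_tube_mid and the x axis of chute, either way round below 0.3 rad), for 0.2 s.
At the end, for the whole second after the job is handed in: All three tubes at rest on the rails, caps to chute +x, within 17 deg of square; glass middles within 30 mm of the centreline, 2 to 14 mm above the rails and, up the slope from the stop: short under 13.5 mm, middle 13.5 to 28.5, long 28.5 to 46 mm (all of step 3 and linear speed of each of short_tube, middle_tube, long_tube below 0.02 m/s); the robot touches nothing.
It fails at once if a tube is dropped or thrown (over 1 m/s out of the fingers) ((linear speed of short_tube above 1 m/s and contact force between short_tube and the fingers below 0.05 N) or (linear speed of middle_tube above 1 m/s and contact force between middle_tube and the fingers below 0.05 N) or (linear speed of long_tube above 1 m/s and contact force between long_tube and the fingers below 0.05 N)).
It fails at once if the rack, bottle, carton or phone is pushed more than 20 mm, or the bottle tipped (distance of any of rack_mid, bottle_mid, carton_mid, phone_mid from where it was at the start of the episode above 0.02 m or angle between bottle_mid's own z axis and vertical above 0.4 rad).
It also fails if it takes over 72 s, if anything falls off the work surface, if the arm or the gripper's body presses on something with over 40 N, if the wrist force passes 120 N, or if a joint passes its speed limit or range.

## Robot

A 6-joint arm with a two-finger parallel gripper is mounted at the origin on the work surface. World frame = base frame: x ahead of the robot, y to its left, z up, the work surface at z = 0. Lengths are in m, angles in rad, forces in N, time in s.
With the tool pointing down it reaches from about 0.325 to 0.9 m from the base axis. Payload 6.1 kg.
Tool frame: the origin (TCP) lies midway between the tips of the shut fingers; the grasp point (between the pads) lies 19 mm behind it; x points along the fingers, y is the direction in which the jaws open and shut, and the axes are right-handed (so a half turn about x gives the same grasp; the last joint's range is limited). The gripper opens to 85 mm and grips with 20 to 120 N. Pads are 22 mm wide; open, the fingers measure 114 mm over their backs; the gripper's body (76 mm by 85 mm) begins 54 mm behind the grasp point. The pads swing forward as they close: fully open they stand 13 mm farther back than shut.
Start: joints at [1.037, 0.22, 1.526, -0, 1.395, -0.126], TCP at [0.248, 0.574, 0.231] pointing down, gripper open.
Joint ranges: [-2.98, 2.98], [-0.91, 2.08], [0.09, 2.57], [-1.24, 4.39], [0.2, 2.65], [-2.68, 2.68]. Speed limits (rad/s): [2.57, 2.57, 3.01, 3.14, 3.14, 3.14].

## Interface

Orientations are given as [roll, pitch, yaw] about the fixed x, y, z axes, in that order (R = Rz(yaw) Ry(pitch) Rx(roll)).
In Python, from plant import movep, move_l, set_joints, gripper_to, hold, inverse_kinematics, observe, get_image, get_calibration, Unreachable, job_done gives the robot as it stands. Calls block until the motion is done:
- movep(position, orientation): joint-space move of the TCP to a pose.
- move_l(position, feed=0.15, rotation=None, max_force=None): straight line of the TCP; rotation=None keeps the orientation; feed is the mean speed in m/s. With max_force (N) it stops when the force on the tool has changed by that much, and returns True; else False.
- set_joints(angles): joint-space move.
- gripper_to(opening, f_grip=None): finger opening in m; f_grip is the grip in N (None keeps the last); returns when the fingers have stopped.
- hold(seconds).
- inverse_kinematics(position, orientation): joint angles nearest the present ones, or None.
- observe(): the state.
- get_image(name): name is "side" or "top"; returns (picture, depth): 420x560x3 uint8, red, green, blue; 420x560 float32, m along the optical axis (not along the pixel's ray), 0 where there is no reading.
- get_calibration(name): a dict with "intrinsics" (3x3 intrinsics, pixels), "world_from_camera" (4x4, takes a point from camera to world coordinates). Camera axes: x right, y down, z forward; pixel columns grow to the right and rows downward; lengths in m; the calibration is good to about 2 mm. A picture is of the moment at which its call begins. get_calibration takes no time and is no camera call.
A pose or a line that the arm cannot do raises Unreachable and nothing moves.
- job_done(): hands the job in, once; it reports no verdict.
The state is a dict: "time_s": time; "q": joint angles; "joint_velocities": joint speeds; "joint_torque": joint torques, N m; "eef_pos": TCP position; "tcp_rot": TCP orientation; "ft_force": force on the tool from outside, world axes, zero at the start; "torque": the same for the moment, N m; "opening": finger opening in m.
Only numpy, scipy, OpenCV 4.12 (cv2) and the standard library are available. Lean on these libraries where they do the work, as an engineer would, in place of code of your own. Each camera call takes 0.05 s, during which the arm holds its last target.

## Working session

There is one attempt and no reset: what is moved stays moved. The work goes in short steps, each a Python script; the robot and the scene stay as the last script left them, time stands still between calls to the robot, and variables do not carry over. Pictures are saved under pics/ and viewed, and the job is handed in when it is done.

```bash
ls; mkdir -p pics
python3 - <<'E'
from plant import *
import cv2,numpy as np
print(observe())
for n in("top","side"):
    im,d=get_image(n); cv2.imwrite(f"pics/{n}0.png",im[:,:,::-1]); np.savez(f"{n}0.npz",im=im,d=d)
    c=get_calibration(n); print(n,c)
E
```

```text
pics
{'time_s': 0.0, 'q': array([ 1.03685124e+00,  2.21212980e-01,  1.52759175e+00, -2.88917648e-06,
        1.39468389e+00, -1.26065262e-01]), 'joint_velocities': array([-1.25408098e-03, -2.68545449e-04, -1.49465791e-03,  5.12233315e-04,
        3.66561798e-04,  3.76025970e-05]), 'joint_torque': array([-2.37054792e-04, -4.96908081e+01, -3.89393449e+01, -7.12411497e-05,
        1.10941526e-02, -8.07034439e-06]), 'eef_pos': array([0.2475973 , 0.57322309, 0.23021762]), 'tcp_rot': array([-1.69536181,  1.56890036, -2.10324113]), 'ft_force': array([ 0.58777804, -0.58532751,  0.20529712]), 'torque': array([ 0.03821686,  0.06545579, -0.05045667]), 'opening': 0.08573307896638366}
top {'intrinsics': array([[432.33688309,   0.        , 286.95696048],
       [  0.        , 432.33688309, 209.71490974],
       [  0.        ,   0.        ,   1.        ]]), 'world_from_camera': array([[ 0.01008394, -0.99220716,  0.12419048,  0.43547534],
       [-0.99994403, -0.01040354, -0.00192522,  0.07240006],
       [ 0.00320224, -0.12416411, -0.99225653,  1.18530263],
       [ 0.        ,  0.        ,  0.        ,  1.        ]])}
side {'intrinsics': array([[485.89907343,   0.        , 277.18994165],
       [  0.        , 485.89907343, 215.89031396],
       [  0.        ,   0.        ,   1.        ]]), 'world_from_camera': array([[ 0.95362261, -0.15233042,  0.25961387,  0.24872023],
       [-0.30093626, -0.50090417,  0.81150008, -0.94071966],
       [ 0.00642553, -0.85199205, -0.52351529,  0.82344788],
       [ 0.        ,  0.        ,  0.        ,  1.        ]])}
```

View pics/top0.png

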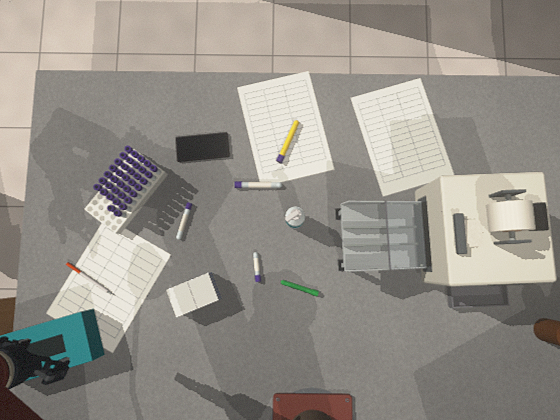

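View pics/side0.png

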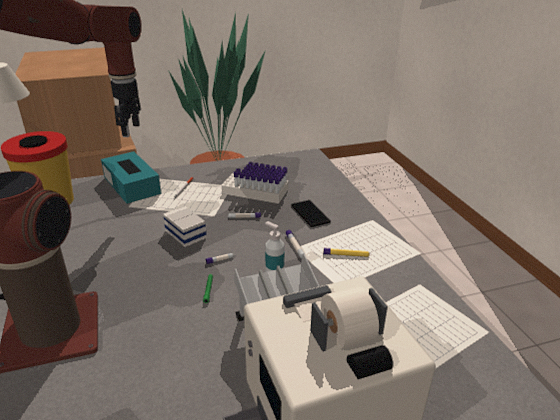

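Run:
```python
import cv2,numpy as np
im=np.load("top0.npz")["im"][:,:,::-1]
a=cv2.resize(im[180:290,325:445],None,fx=6,fy=6,interpolation=cv2.INTER_CUBIC);cv2.imwrite("pics/zc.png",a[:600])
t=[im[195:245,160:210],im[160:210,233:283],im[242:292,232:282]]
cv2.imwrite("pics/zt.png",np.hstack([cv2.resize(x,(260,260),interpolation=cv2.INTER_CUBIC) for x in t]))
s=np.load("side0.npz")["im"][:,:,::-1]
cv2.imwrite("pics/zs.png",cv2.resize(s[240:330,220:340],None,fx=6,fy=6,interpolation=cv2.INTER_CUBIC))
```

```text
(no output)
```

View pics/zc.png

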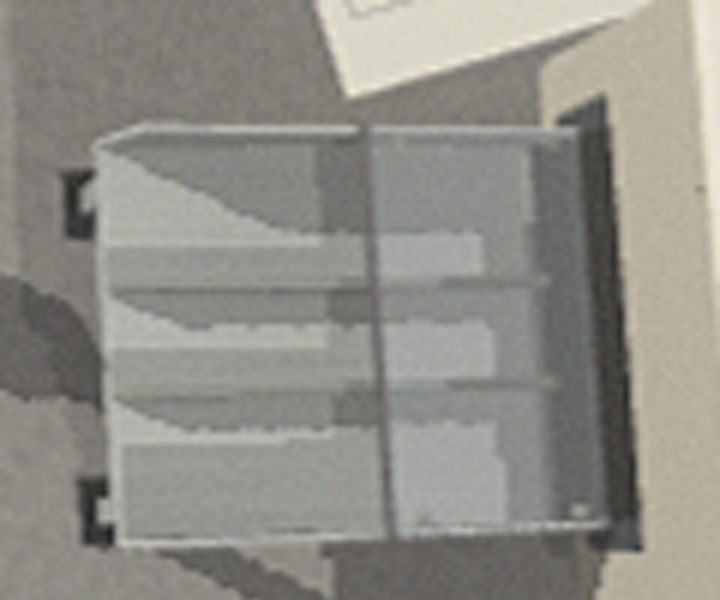

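View pics/zt.png

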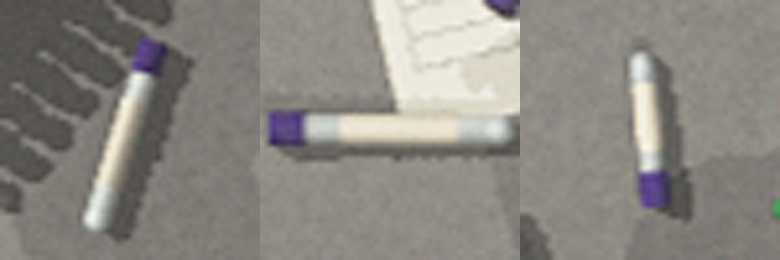

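View pics/zs.png

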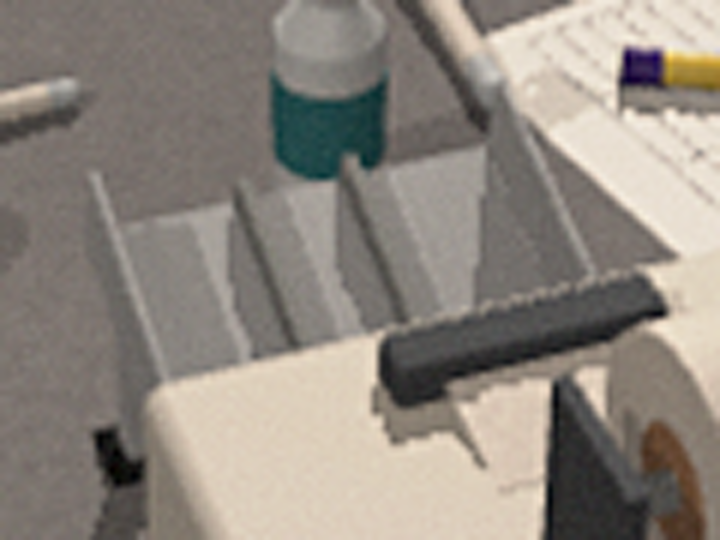

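Run:
```python
import cv2,numpy as np
im=np.load("top0.npz")["im"];d=np.load("top0.npz")["d"]
g=im.astype(int).sum(2)//3
print("cols profile rows 195..275")
for c in (348,355,362,370,380):
    print(c,g[196:276,c].tolist())
print("rows 215,236,258 cols 335..350, 380..395")
for r in (215,224,236,245,258): print(r,g[r,335:350].tolist(),g[r,380:396].tolist())
np.set_printoptions(precision=3,linewidth=200)
print(d[215:256:2,345]);print(d[200:275:3,365])
```

```text
cols profile rows 195..275
348 [124, 121, 119, 119, 141, 178, 130, 114, 122, 131, 129, 150, 172, 174, 174, 172, 175, 171, 169, 170, 173, 177, 173, 172, 176, 154, 152, 149, 150, 152, 151, 142, 122, 137, 136, 130, 170, 179, 173, 178, 176, 180, 155, 153, 155, 153, 153, 152, 148, 146, 128, 132, 130, 170, 179, 178, 176, 183, 151, 147, 149, 155, 153, 147, 151, 148, 146, 151, 146, 151, 149, 145, 146, 139, 184, 143, 129, 135, 134, 137]
355 [128, 125, 127, 117, 139, 166, 128, 115, 124, 133, 134, 135, 129, 132, 129, 169, 174, 171, 171, 173, 170, 171, 168, 170, 177, 155, 148, 150, 150, 149, 149, 146, 119, 129, 136, 137, 133, 137, 150, 175, 177, 177, 153, 147, 155, 151, 153, 157, 142, 147, 119, 132, 137, 136, 135, 149, 177, 180, 153, 148, 152, 157, 151, 151, 148, 147, 152, 147, 150, 146, 145, 152, 146, 125, 176, 131, 98, 92, 112, 138]
362 [122, 129, 122, 125, 130, 182, 131, 111, 121, 134, 135, 133, 130, 131, 134, 126, 134, 128, 145, 167, 170, 167, 166, 167, 173, 149, 144, 150, 154, 149, 147, 142, 122, 128, 134, 132, 134, 135, 171, 173, 173, 179, 153, 151, 149, 145, 152, 154, 142, 143, 118, 134, 
[... 1352 characters left out ...]
 174, 175, 177, 176, 175] [148, 148, 149, 152, 152, 153, 139, 113, 122, 156, 166, 166, 167, 167, 166, 162]
245 [86, 82, 79, 85, 85, 85, 80, 142, 167, 149, 151, 149, 142, 146, 146] [123, 129, 119, 106, 110, 114, 110, 103, 100, 126, 133, 133, 137, 135, 137, 136]
258 [145, 136, 132, 120, 123, 125, 125, 121, 159, 182, 162, 152, 154, 153, 153] [151, 148, 147, 151, 150, 147, 151, 155, 128, 98, 142, 171, 166, 167, 166, 166]
[1.088 1.09  1.086 1.083 1.084 1.086 1.062 1.084 1.083 1.086 1.079 1.083 1.083 1.078 1.079 1.064 1.075 1.074 1.074 1.071 1.075]
[1.198 1.092 1.106 1.108 1.103 1.104 1.104 1.104 1.102 1.084 1.103 1.1   1.1   1.095 1.093 1.078 1.096 1.092 1.087 1.094 1.09  1.089 1.091 1.042 1.173]
```

Run:
```python
import cv2,numpy as np
s=np.load("side0.npz")["im"][:,:,::-1]
cv2.imwrite("pics/zs2.png",cv2.resize(s[255:305,230:285],None,fx=12,fy=12,interpolation=cv2.INTER_NEAREST))
```

```text
(no output)
```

View pics/zs2.png

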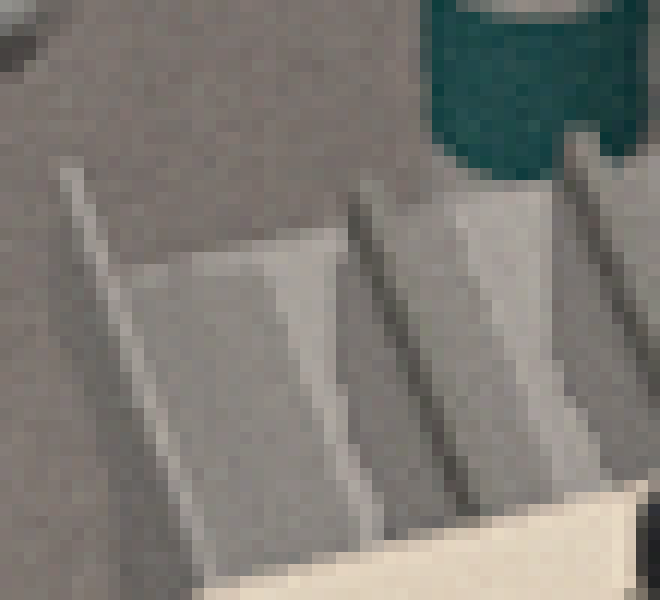

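```bash
cat > cam.py <<'E'
import numpy as np
from plant import get_calibration
C={n:get_calibration(n) for n in("top","side")}
def ray(n,u,v):
    K=C[n]["intrinsics"];T=C[n]["world_from_camera"]
    r=T[:3,:3]@np.linalg.inv(K)@np.array([u,v,1.]);return T[:3,3],r
def onz(n,u,v,z):
    o,r=ray(n,u,v);return o+r*(z-o[2])/r[2]
def proj(n,P):
    K=C[n]["intrinsics"];T=C[n]["world_from_camera"]
    p=(np.atleast_2d(P)-T[:3,3])@T[:3,:3]; q=p@K.T
    return q[:,:2]/q[:,2:]
def cld(n,u,v,d):
    o,r=ray(n,u,v); return o+r*d
a=np.radians(18)
def chuteR(yaw):
    c,s=np.cos(yaw),np.sin(yaw)
    Rz=np.array([[c,-s,0],[s,c,0],[0,0,1.]])
    Rx=np.array([[1,0,0],[0,np.cos(a),-np.sin(a)],[0,np.sin(a),np.cos(a)]])
    return Rz@Rx
E
python3 - <<'E'
from cam import *
from scipy.optimize import least_squares
D=np.load("top0.npz");im=D["im"];d=D["d"]
pts=[]
rows=[]
for c in range(345,386):
    for lo,hi,x in((222,233,.022),(240,251,-.022)):
        base=np.median(d[lo-0:hi,c]); w=np.array([(base-.007>d[r,c]>base-.03) for r in range(lo,hi)])
        if 1<=w.sum()<=4:
            r=np.arange(lo,hi)[w].mean(); rows.append((c,r,x))
rows=np.array(rows)
for x in(.022,-.022):
    s=rows[rows[:,2]==x]; p=np.polyfit(s[:,0],s[:,1],1); print(x,len(s),p,np.std(s[:,1]-np.polyval(p,s[:,0])), np.polyval(p,[345,385]))
E
```

```text
0.022 41 [-1.75958188e-02  2.33166376e+02] 0.1382643199841332 [227.09581882 226.39198606]
-0.022 41 [-1.75087108e-02  2.50744338e+02] 0.21312573776267094 [244.70383275 244.00348432]
```

```bash
cat > fit.py <<'E'
from cam import *
from scipy.optimize import least_squares
def fit():
    def tw(p,L): return np.array([p[0],p[1],.060])+np.asarray(L)@chuteR(p[2]).T
    def linedist(p,n,A,B,px):
        q=proj(n,tw(p,np.array([A,B]))); t=q[1]-q[0]; t/=np.linalg.norm(t); nn=np.array([-t[1],t[0]])
        return (np.asarray(px,float)-q[0])@nn
    def res(p,parts=False):
        r=[linedist(p,"top",[.022,0,0],[.022,.205,0],[(345,227.1),(385,226.4)]),
           linedist(p,"top",[-.022,0,0],[-.022,.205,0],[(345,244.7),(385,244.0)]),
           linedist(p,"top",[-.05,.106,.0275],[.05,.106,.0275],[(386,215),(386.5,224),(387.5,236),(388.8,258)]),
           .5*linedist(p,"top",[-.05,.205,-.016],[.05,.205,-.016],[(340.7,224),(341.6,236),(342.7,258)]),
           (proj("side",tw(p,[[-.022,.205,0],[.022,.205,0]]))-[[260.8,270.4],[278.2,266.5]]).ravel()*.5]
        return r if parts else np.concatenate(r)
    s=least_squares(res,[.4,-.2,0])
    return s.x,res(s.x,True)
if __name__=="__main__":
    p,r=fit(); print(p);[print(np.round(x,2)) for x in r]
E
python3 fit.py
```

```text
[ 0.51409912 -0.26964959  0.04315585]
[-0.38  0.11]
[-0.07 -0.16]
[0.18 0.13 0.39 0.32]
[-0.82 -0.67 -0.66]
[-0.56  0.16 -0.36  0.17]
```

```bash
cat > tubes.py <<'E'
from cam import *
import cv2
SPEC={"short":(.080,.062,.0065,.008),"middle":(.105,.087,.0065,.008),"long":(.131,.111,.008,.0095)}
def caps(n,im):
    h=cv2.cvtColor(im,cv2.COLOR_RGB2HSV); m=cv2.inRange(h,(118,80,30),(150,255,255))
    k,l,st,ce=cv2.connectedComponentsWithStats(m)
    return [(ce[i],st[i]) for i in range(1,k) if st[i,4]>15],m
def bodies(n,im):
    h=cv2.cvtColor(im,cv2.COLOR_RGB2HSV); m=cv2.inRange(h,(0,0,150),(179,90,255))
    m|=cv2.inRange(h,(118,80,30),(150,255,255))
    k,l,st,ce=cv2.connectedComponentsWithStats(m)
    out=[]
    for i in range(1,k):
        if 40<st[i,4]<400:
            ys,xs=np.where(l==i); out.append((ce[i],st[i],cv2.minAreaRect(np.c_[xs,ys].astype(np.float32))))
    return out
E
python3 - <<'E'
from tubes import *
for n in("top","side"):
    im=np.load(n+"0.npz")["im"]
    print(n)
    for c,s in caps(n,im)[0]:
        if s[4]<120: print("cap",c.round(1),s)
    for b in bodies(n,im): print("body",b[0].round(1),b[1],[np.round(x,1) for x in b[2]])
E
```

```text
top
cap [279.5 157.7] [277 155   7   6  27]
cap [237.5 184.5] [235 182   6   6  36]
cap [188.1 205.5] [185 203   7   6  29]
cap [110.4 207.9] [108 205   6   6  19]
cap [116.9 212.7] [114 210   8   6  27]
cap [257.3 278.1] [255 275   6   7  32]
body [182.9 219.9] [176 203  16  36 153] [array([182.7, 220.6]), array([ 5. , 37.3]), np.float64(20.0)]
body [293.8 215.7] [285 206  19  20 272] [array([294. , 215.5]), array([19., 18.]), np.float64(90.0)]
body [396.3 222.2] [388 218  18  10 139] [array([396.5, 222.2]), array([ 8.1, 17.5]), np.float64(84.3)]
body [397.6 238.2] [389 233  19  12 191] [array([398. , 238.5]), array([11., 18.]), np.float64(90.0)]
body [400.2 259.4] [390 250  35  19 359] [array([407., 259.]), array([34., 18.]), np.float64(0.0)]
body [255.9 266.9] [253 252   8  30 136] [array([256.1, 266.5]), array([29.3,  5.1]), np.float64(83.7)]
body [  7.4 281.6] [  0 272  18  17 207] [array([  8.5, 280. ]), array([16., 17.]), np.float64(90.0)]
body [  7.6 293.3] [  0 290  17   9 129] [array([  8., 294.]), array([ 8., 16.]), np.float64(90.0)]
side
cap [257.7 214.6] [255 212   6   6
[... 971 characters left out ...]
88 133  15  19  58] [array([196.2, 142.2]), array([10.1, 16.4]), np.float64(48.4)]
body [554.8 138.2] [549 134  11  11  45] [array([554., 139.]), array([10., 10.]), np.float64(90.0)]
body [241.1 213.7] [229 213  25   3  49] [array([241. , 213.7]), array([ 1.9, 24.1]), np.float64(87.1)]
body [270.7 244.8] [266 240  11  10  78] [array([271. , 244.9]), array([11.4,  7.9]), np.float64(18.4)]
body [222.1 255.7] [213 253  20   6  51] [array([222.5, 255.7]), array([ 2.7, 19.6]), np.float64(78.7)]
body [293.6 276.5] [285 265  16  28 282] [array([292.5, 278.5]), array([27., 15.]), np.float64(90.0)]
body [519.6 357.5] [514 351  13  16  53] [array([520.7, 358.4]), array([18.4,  3.7]), np.float64(51.3)]
```

```bash
cat >> tubes.py <<'E'
def pose(spec,px_bottom,px_cap,capc):
    L,g,rg,rc=spec
    B=onz("top",*px_bottom,rg);T=onz("top",*px_cap,rc);Cc=onz("top",*capc,rc)
    ax=(T-B)[:2];ln=np.linalg.norm(ax);ax/=ln
    # mid from whole-silhouette centre, and from cap centre
    m1=(B+T)[:2]/2+ax*(g/2-L/2); m2=Cc[:2]-ax*(g/2+(L-g)/2)
    return ln,np.arctan2(ax[1],ax[0]),m1,m2
E
python3 - <<'E'
from tubes import *
im=np.load("top0.npz")["im"]
B=bodies("top",im);Cp=[c for c,s in caps("top",im)[0]]
def ends(rect,capc):
    bx=cv2.boxPoints(rect); (cx,cy),(w,h),an=rect; an=np.radians(an)
    v=np.array([np.cos(an),np.sin(an)])*w if w>h else np.array([-np.sin(an),np.cos(an)])*h
    n=np.linalg.norm(v); v=v/n*(n+1)/2
    c=np.array([cx,cy])
    if v@(capc-c)<0: v=-v
    return c-v,c+v
for nm,rc,cc in(("short",(256,267),(257.3,278.1)),("middle",(183,220),(188.1,205.5))):
    b=min(B,key=lambda b:np.hypot(*(b[0]-rc))); e=ends(b[2],np.array(cc))
    print(nm,SPEC[nm][0],pose(SPEC[nm],*e,cc))
print("long",pose(SPEC["long"],(282,185.0),(234.5,184.5),(237.5,184.5)))
g=im[178:192,228:290].astype(int).sum(2)//3
print(g[:, 46:58])
E
```

```text
short 0.08 (np.float64(0.0811486392059491), np.float64(-3.009926731168908), array([0.43661033, 0.15322871]), array([0.43622665, 0.15328595]))
middle 0.105 (np.float64(0.10429718795291952), np.float64(-0.3139185886479767), array([0.5417064 , 0.35779669]), array([0.54170837, 0.35786169]))
long (np.float64(0.13108598182901768), np.float64(1.5728836876845445), array([0.65140865, 0.14005344]), array([0.65147605, 0.14182012]))
[[229 230 233 233 221 212 213 214 212 214 213 211]
 [216 217 216 217 213 212 213 211 212 216 218 217]
 [212 211 212 212 213 210 214 217 218 220 223 214]
 [214 211 213 215 216 220 220 215 195 184 164 140]
 [201 198 200 198 198 190 156 138 133 130 127 123]
 [209 205 203 214 215 195 162 125 123 128 131 127]
 [206 205 215 225 226 209 167 123  97 116 129 133]
 [198 192 206 217 219 198 166 129 101  90 119 132]
 [169 173 174 183 192 172 151 119  94  91  94 120]
 [132 134 131 134 136 133 106  88  86  91  92  94]
 [106 106 102  89  93  91  86  90  92  91  85  89]
 [ 99 101  89  82  86  84  87  91  91  87  86 109]
 [143 117 120 131 125 128 128 123 128 130 128 130]
 [148 140 142 135 126 130 130 130 130 128 135 130]]
```

```bash
cat > arm.py <<'E'
from plant import *
from cam import *
from fit import fit
P,_=fit(); R=chuteR(P[2]); O=np.array([P[0],P[1],.06])
def cw(L): return O+R@np.array(L,float)
T={"short":((.4363,.1533),-3.014),"middle":((.5417,.3578),-.314),"long":((.6515,.1405),1.573)}
RG={"short":.0065,"middle":.0065,"long":.008}
def wr(x): return (x+np.pi)%(2*np.pi)-np.pi
def place_pt(n,x=0.,y=.138): return cw([x,y,RG[n]])
def orient(psi): return [0,np.pi/2,wr(psi)]
E
python3 - <<'E'
from arm import *
np.set_printoptions(precision=2,suppress=True)
for n in T:
    (x,y),yaw=T[n]
    for k in(0,1):
        a=inverse_kinematics([x,y,.1],orient(yaw+k*np.pi)); p=place_pt(n)
        b=inverse_kinematics([*p[:2],.2],orient(P[2]+k*np.pi))
        print(n,k,a,b,p)
E
```

```text
short 0 [ 0.17 -0.03  2.06 -0.    1.11  1.61] [-0.42  0.01  1.81  0.    1.32 -2.03] [ 0.51 -0.14  0.11]
short 1 [ 0.17 -0.03  2.06 -0.    1.11 -1.53] [-0.42  0.01  1.81 -0.    1.32  1.11] [ 0.51 -0.14  0.11]
middle 0 [ 0.46  0.39  1.57 -0.    1.18 -0.79] [-0.42  0.01  1.81  0.    1.32 -2.03] [ 0.51 -0.14  0.11]
middle 1 [0.46 0.39 1.57 0.   1.18 2.35] [-0.42  0.01  1.81 -0.    1.32  1.11] [ 0.51 -0.14  0.11]
long 0 None [-0.42  0.01  1.81  0.    1.32 -2.03] [ 0.51 -0.14  0.11]
long 1 [ 0.09  0.43  1.52 -0.    1.19  0.09] [-0.42  0.01  1.81 -0.    1.32  1.11] [ 0.51 -0.14  0.11]
```

```bash
cat > ops.py <<'E'
from arm import *
import cv2
def pick(n,dz=.0025,op=.045,k=1):
    (x,y),yaw=T[n]; o=orient(yaw+k*np.pi)
    gripper_to(op,f_grip=25)
    movep([x,y,.16],o)
    move_l([x,y,.035],feed=.2)
    hit=move_l([x,y,dz],feed=.06,max_force=8)
    zt=observe()["eef_pos"][2]
    gripper_to(0.,f_grip=25)
    s=observe(); print("hit",hit,"z",zt,s["eef_pos"],"open",s["opening"],s["time_s"])
    move_l([x,y,.20],feed=.2)
    s=observe();print("lifted open",s["opening"],s["time_s"])
def snap(tag):
    for n in("top","side"):
        im,d=get_image(n); np.savez(f"{n}{tag}.npz",im=im,d=d); cv2.imwrite(f"pics/{n}{tag}.png",im[:,:,::-1])
E
python3 - <<'E'
from ops import *
pick("short"); snap("1")
im=np.load("side1.npz")["im"][:,:,::-1]; cv2.imwrite("pics/s1z.png",cv2.resize(im[80:300,100:360],None,fx=2.7,fy=2.7,interpolation=cv2.INTER_CUBIC))
E
```

```text
hit False z 0.0023191096983525977 [0.4366568  0.15336836 0.00287111] open 0.01177729688442144 4.1333
lifted open 0.01187642477927624 5.275
```

View pics/s1z.png

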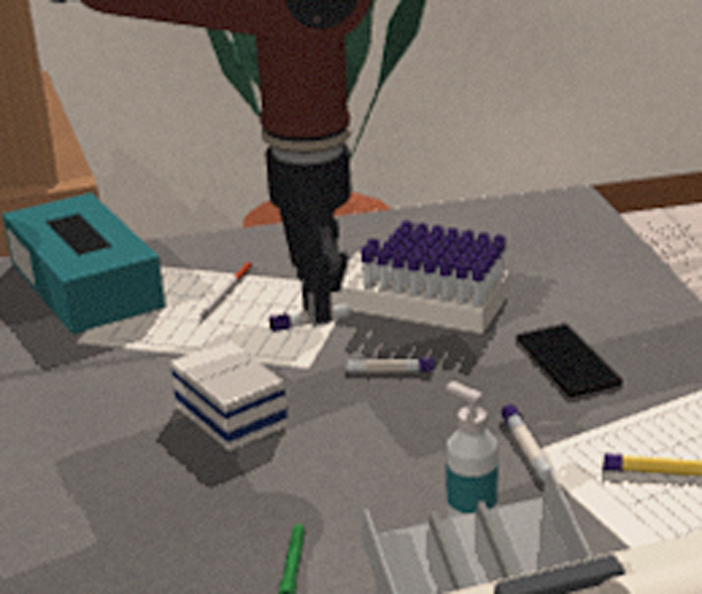

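```bash
cat >> ops.py <<'E'
def place(n,x=0.,y=.138,off=.0045,op=.024,k=1):
    p=place_pt(n,x,y); o=orient(P[2]+k*np.pi)
    movep([*p[:2],.23],o)
    move_l([*p[:2],p[2]-off+.012],feed=.15)
    hit=move_l([*p[:2],p[2]-off-.003],feed=.03,max_force=3)
    s=observe(); print("hit",hit,"above nominal mm",(s["eef_pos"][2]-p[2]+off)*1e3,s["eef_pos"],s["ft_force"],"open",s["opening"],s["time_s"])
    return p
def release(p,op):
    gripper_to(op)
    hold(.2)
    e=observe()["eef_pos"]
    move_l([e[0],e[1],e[2]+.03],feed=.06)
    move_l([e[0],e[1],.23],feed=.2)
    hold(.5); print(observe()["time_s"])
E
python3 - <<'E'
from ops import *
p=place("short",x=-.002); snap("2")
z=np.load("top2.npz")["im"][:,:,::-1];a=cv2.resize(z[180:290,325:445],(600,550),interpolation=cv2.INTER_CUBIC)
cv2.imwrite("pics/z2t.png",a)
z=np.load("side2.npz")["im"][:,:,::-1];cv2.imwrite("pics/z2s.png",cv2.resize(z[220:330,220:350],(650,550),interpolation=cv2.INTER_CUBIC))
E
```

```text
hit True above nominal mm -0.2955765046631269 [ 0.50703928 -0.14077797  0.10403064] [-0.80607404 -0.22385241  6.18795796] open 0.011714986604700911 8.9833
```

View pics/z2t.png

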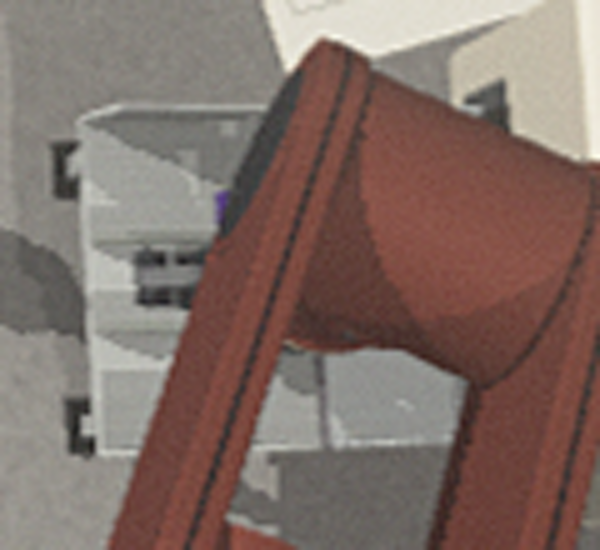

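View pics/z2s.png

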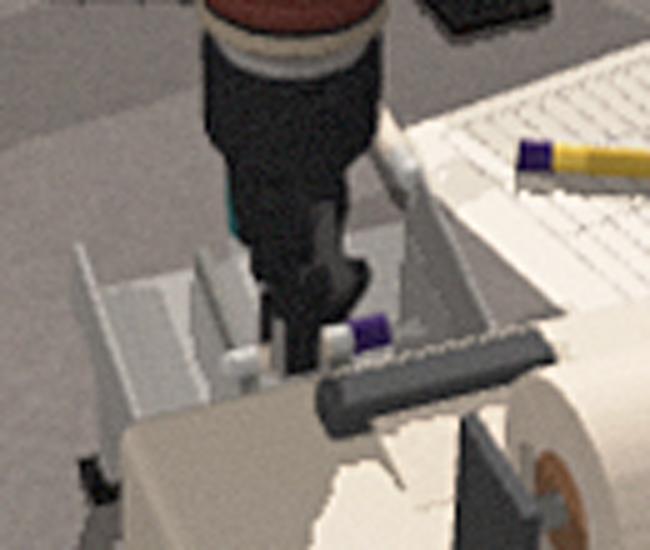

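Run:
```python
from ops import *
for x in(-.033,-.022,.022,.029,.047): 
    q=proj("side",cw([x,.138,.0065]))[0]; print(x,(q-[220,220])*5, proj("top",cw([x,.138,.0065]))[0])
```

```text
-0.033 [221.56186025 370.8723524 ] [372.05319747 248.4260654 ]
-0.022 [244.91295581 365.42052232] [371.79892762 243.98917997]
0.022 [336.93924114 343.93494922] [370.78826842 226.35366695]
0.029 [351.37986366 340.56346628] [370.6284221  223.56442619]
0.047 [388.26552278 331.95169278] [370.21856469 216.41261314]
```

```bash
cat > zz.py <<'E'
import numpy as np,cv2
def zz(tag):
    z=np.load(f"top{tag}.npz")["im"][:,:,::-1];a=cv2.resize(z[190:285,335:445],(770,665),interpolation=cv2.INTER_CUBIC)
    cv2.imwrite(f"pics/z{tag}t.png",a[:600])
E
python3 - <<'E'
from ops import *; from zz import zz
release(None,.021)
movep([.62,.14,.24],orient(T["long"][1]+np.pi)) if 0 else movep([.5417,.3578,.20],orient(T["middle"][1]+np.pi))
snap("3"); zz("3"); print(observe()["time_s"])
E
```

```text
11.325
13.2417
```

View pics/z3t.png

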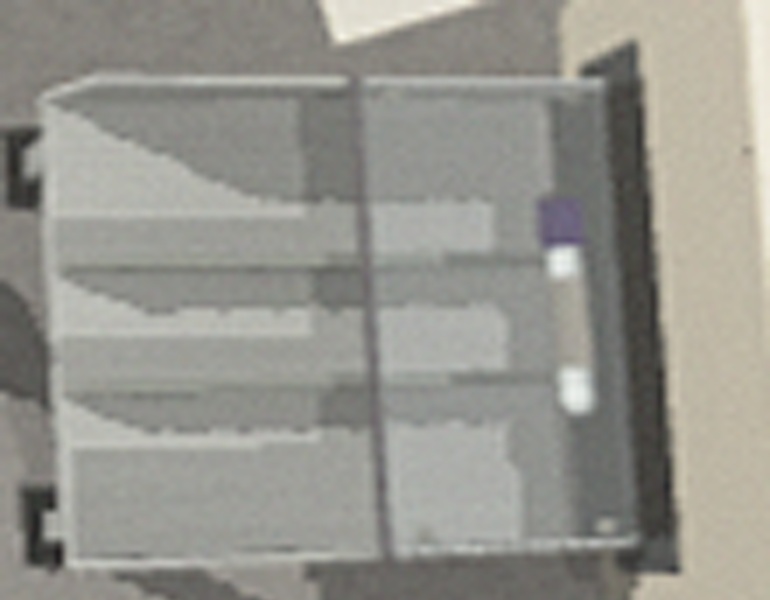

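The short tube lies at the stop, square, with its cap (crop 562,220) on the far side. Next is the middle tube.

Run:
```python
from ops import *
print(proj("top",cw([-.002,.0065,.0065])),"seen 416.4 236.4")
pick("middle")
p=place("middle")
snap("4")
z=np.load("side4.npz")["im"][:,:,::-1];cv2.imwrite("pics/z4s.png",cv2.resize(z[220:330,220:350],(650,550),interpolation=cv2.INTER_CUBIC))
for x in(-.0435,.0435,.0615): print(((proj("side",cw([x,.138,.0065]))[0])-220)*5)
```

```text
[[416.48772262 235.36719785]] seen 416.4 236.4
hit False z 0.002186939127169784 [0.54208764 0.35802549 0.00303291] open 0.011981175774627161 15.7417
lifted open 0.011625287567753089 16.8833
hit True above nominal mm -0.2900060032133599 [ 0.50900415 -0.14076607  0.10403621] [1.17080922e-01 3.59709820e-03 4.15513431e+00] open 0.011746387884447148 20.0583
[199.14132295 376.10692306]
[381.12104916 333.61972827]
[417.722635   325.07427796]
```

View pics/z4s.png

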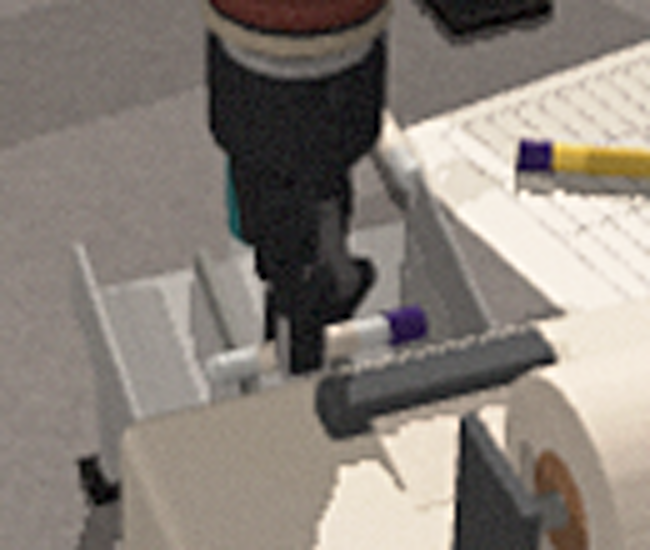

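Run:
```python
from ops import *; from zz import zz
release(None,.021)
movep([.6515,.1405,.20],orient(T["long"][1]+np.pi))
snap("5"); zz("5"); print(observe()["time_s"])
print(proj("top",cw([.002,.0195,.0065])))
```

```text
22.3917
23.7
[[412.06609881 233.87341813]]
```

View pics/z5t.png

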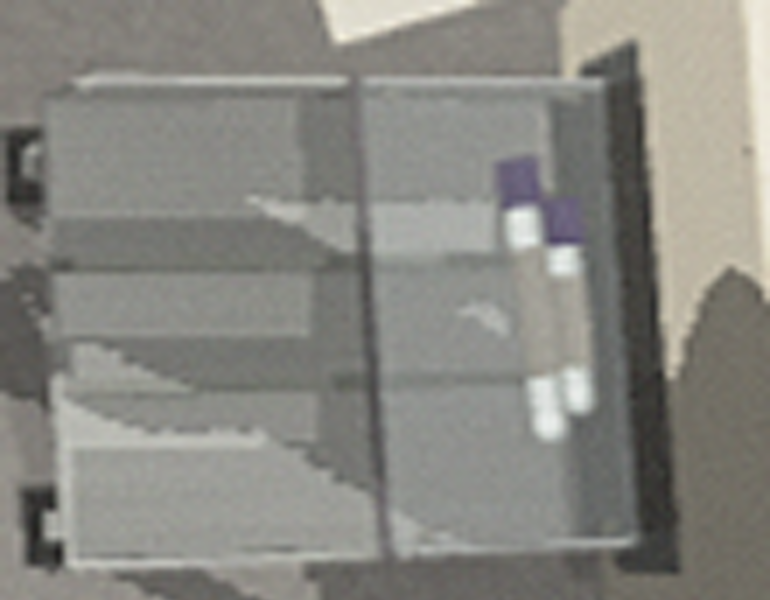

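Run:
```python
from ops import *
pick("long",dz=.003)
p=place("long",x=-.003,y=.140,off=.006)
snap("6")
z=np.load("side6.npz")["im"][:,:,::-1];cv2.imwrite("pics/z6s.png",cv2.resize(z[220:330,220:350],(650,550),interpolation=cv2.INTER_CUBIC))
for x in(-.0585,.0525,.0725): print(((proj("side",cw([x,.14,.008]))[0])-220)*5)
```

```text
hit False z 0.0027024585620725253 [0.65193943 0.14055775 0.00358907] open 0.014869355505896542 26.1667
lifted open 0.014787451352662859 27.3
hit True above nominal mm 0.21553856541648742 [ 0.50600841 -0.13944186  0.10508637] [-0.31944019  0.27177872  5.42797541] open 0.015025261559513359 29.8583
[165.81410482 378.05822062]
[398.40665875 323.92650694]
[438.86228293 314.5111915 ]
```

View pics/z6s.png

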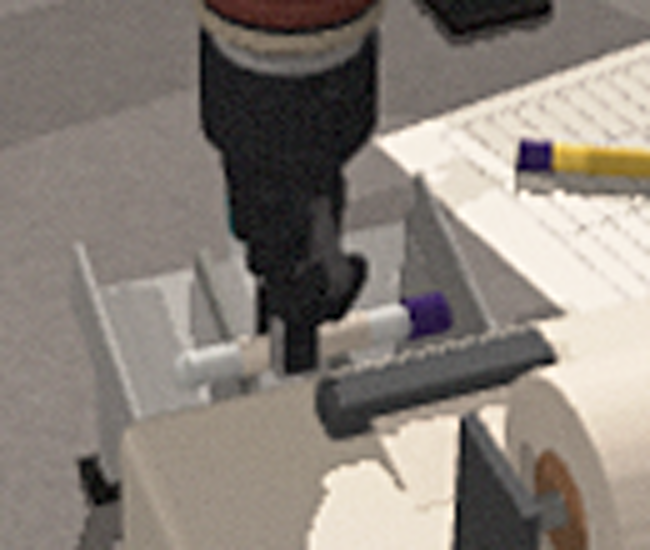

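Run:
```python
from ops import *; from zz import zz
e=observe()["eef_pos"]; move_l([e[0],e[1],e[2]+.01],feed=.06)
p=place_pt("long",-.0075,.14)
move_l([*p[:2],e[2]+.01],feed=.06)
h=move_l([*p[:2],e[2]-.003],feed=.03,max_force=3); print(h,observe()["eef_pos"]-e)
release(None,.024)
movep([.5417,.3578,.22],orient(T["middle"][1]+np.pi))
snap("7"); zz("7"); print(observe()["time_s"])
```

```text
True [-4.73731483e-03 -5.84292171e-05  8.61911141e-06]
33.1583
35.075
```

View pics/z7t.png

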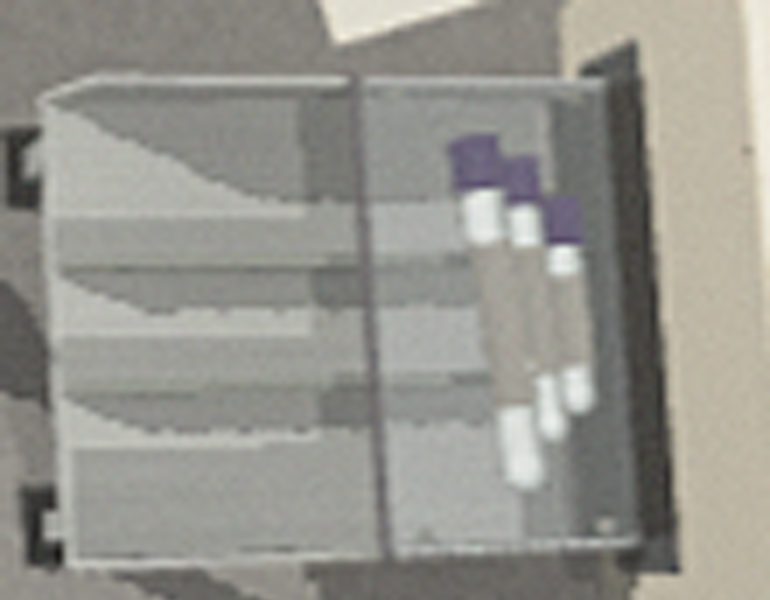

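View pics/top7.png

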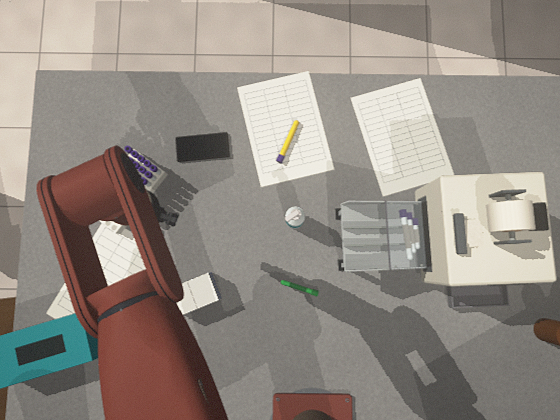

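Run:
```python
from ops import *
def loc(u,v,h):
    o,r=ray("top",335+u/7,190+v/7); lo=R.T@(o-O); lr=R.T@r; return lo+lr*(h-lo[2])/lr[2]
for n,a,b,f,h in(("short",(560,198),(581,412),31/80,.0065),("middle",(517,157),(551,440),43.5/105,.0065),("long",(470,138),(526,488),55.5/131,.008)):
    A=loc(*a,h);B=loc(*b,h);M=B+(A-B)*f; d=A-B
    print(n,(M*1e3).round(1),"cap x",A[0]*1e3,"ang",np.degrees(np.arctan2(d[1],d[0])),"len",np.linalg.norm(d))
print(observe()["ft_force"])
```

```text
short [-6.1  5.8  6.5] cap x 42.45285901994039 ang 1.8571375445641083 len 0.07933009224108105
middle [-3.5 21.1  6.5] cap x 57.69580052915957 ang 3.406284452399512 len 0.1046646882757295
long [-9.5 37.3  8. ] cap x 64.43779329113535 ang 6.110269660671263 len 0.1290999156560327
[ 0.15986184  0.36584765 -0.38630391]
```

All the numbers are well inside the limits, so I'm handing the job in.

Run:
```python
from plant import *
hold(.3); job_done()
```

```text
the job is handed in; nothing more can be done
```

All three tubes are in the chute in drawing order, and I handed the job in at about 35 s of the 72 s allowed. I picked each one up at mid-glass and lowered it until it just touched both rails. Then I let it roll down on its own, and checked pictures before and after each release.

The last top view gives these positions in the chute's axes; both cameras are good to about 2 mm:

| Tube | Glass middle up the slope (mm) | Allowed (mm) | Off the centreline (mm) | Off square (deg) |
|---|---|---|---|---|
| Short | 5.8 | -2 to 13.5 | -6 | 2 |
| Middle | 21.1 | 13.5 to 28.5 | -3.5 | 3 |
| Long | 37.3 | 28.5 to 46 | -9.5 | 6 |

- **Caps:** all three point to the far side. Limits are 30 mm off the centreline and about 17° off square.
- **Long tube:** I set it down twice. The first time it sat about 5 mm too far towards the far wall, so I lifted it slightly, shifted it and lowered it again before letting go.
- **Disagreement:** the last top view puts the tubes a few mm nearer the robot than the side view did at release. Both are well inside the limit.
- **Bystanders:** the bottle and phone look unmoved in the last picture. The arm hid parts of the rack and carton there, so I judged those two only by eye and by the path the arm took.
- **At rest:** I did not measure tube speeds. The tubes had been released and the arm was clear when I handed in.

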